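# Pile the seed trays and lid them

### The arm

A 6-joint arm with a two-finger parallel gripper is mounted at the origin on the work surface. World frame = base frame: x ahead of the robot, y to its left, z up, the work surface at z = 0. Lengths are in m, angles in degrees, forces in N, time in s.
With the tool pointing down it reaches from about 0.325 to 0.75 m from the base axis. Payload 7.6 kg.
Tool frame: the origin (TCP) lies at the very end of the fingers, on their centre line; the grasp point (between the pads) lies 19 mm behind it; z points along the fingers, x is the direction in which the jaws open and shut, and the axes are right-handed (so a half turn about z gives the same grasp; the last joint's range is limited). The gripper opens to 85 mm and grips with 20 to 120 N. Pads are 22 mm wide; open, the fingers measure 114 mm over their backs; the gripper's body (76 mm by 85 mm) begins 54 mm behind the grasp point. The pads swing forward as they close: fully open they stand 13 mm farther back than shut.
Start: joints at [70.915, 2.991, 80.254, -0, 96.75, -4.028], TCP at [0.136, 0.507, 0.231] pointing down, gripper open.
Joint ranges: [-166.34, 166.34], [-52.06, 124.39], [6.96, 135.62], [-60.46, 240.46], [14.63, 156.25], [-167.68, 167.68]. Speed limits (degrees/s): [147.25, 147.25, 172.46, 180, 180, 180].

### API

Orientations are given as [roll, pitch, yaw] about the fixed x, y, z axes, in that order (R = Rz(yaw) Ry(pitch) Rx(roll)).
In Python, from plant import * gives the robot as it stands. The module is installed in compiled form; this text tells all that it offers.
- The arm moves only by the shell command python3 -m creep 'ROWS' [OPENING] [FORCE]. ROWS is a JSON object of lists of equal length, an entry for each row: "dp": the shift along the tool's x, y, z in m, a list of three; "delta_rot": the turn, a rotation vector about the tool's x, y, z in degrees, a list of three. A call has 1 to 5 rows; each row shifts and turns the commanded pose from where the row before left it, along the tool's axes as they then stand; what a row does not reach is not made up. A row lasts 1/12 s, in which the tool goes at most 41.7 mm and 7.16 degrees, less where a joint would pass 70% of its speed; a pose out of reach is approached as far as the arm can. A call is refused whole if a number of a shift passes 0.0417 or a number of a turn 7.16, either way. A call with a gripper value outside its range is refused whole. OPENING is the opening in per cent of the stroke, from 0 (shut) to 100 (fully open), set as the call begins (- or left out, the last holds). The fingers move at their own pace and stop on an object; FORCE is the grip in N (left out, the last holds). Time passes only in rows, so rows that do not move let the fingers close. It gives the time, the measured TCP pose, the force and the opening at its end, in the units of the state.
- read_state(): the state, without advancing time (a new reading comes with each control period).
- grab_frame(name): name is "scene" or "top"; returns a dict with "img" (480x640x3 uint8, red, green, blue), "intrinsics" (3x3 intrinsics, pixels), "k1" (the pictures are not rectified: a ray, as slopes to the right and down, at radius r is drawn at 1 + k1 r^2 times it, then the intrinsics apply), "position" and "attitude" of the camera in the world. Camera axes: x right, y down, z forward; pixel columns grow to the right and rows downward; lengths in m; the calibration is good to about 2 mm. A picture is of the moment at which its call begins. There is no depth.
- finish_job(): hands the job in, once; it reports no verdict.
The state is a dict: "clock": time; "joints": joint angles; "qvel": joint speeds; "effort": joint torques, N m; "eef_pos": TCP position; "orientation": TCP orientation; "ft_force": force on the tool from outside, world axes, zero at the start; "wrist_torque": the same for the moment, N m; "opening": finger opening in m.
Only numpy, scipy, OpenCV 4.12 (cv2) and the standard library are available. Lean on these libraries where they do the work, as an engineer would, in place of code of your own. Each camera call takes 0.05 s, during which the arm holds its last target. There are 200 camera calls.

### The job

Put the clean seed trays away as one neat pile: set the loose tray squarely, right way up, on the tray that stands on the black rubber mat, then lay the flat lid on top to close the pile, all edges lined up. Set things down gently, do not drop them; leave the bottom tray where it stands on its mat, and do not disturb the beaker, the jar and the spatula.

Things in the scene. Friction and masses are not known exactly. Their poses are not given: they have to be found in the camera images.
- bottom_tray_mid (a point): The bottom tray of the pile: shallow open rectangular tray, aluminium, 84 mm long (x), 56 mm wide (y), 22 mm high, walls 3 mm thick, dark floor inside, flat underside, about 80 g. It stands free on the black rubber mat (125 by 95 mm, 5 mm thick, fixed to the bench). The point is the tray's centre, half-way up (11 mm above its underside, 11 mm below its rim); axes x along the length, y across the width, z up.
- loose_tray_mid (a point): The loose tray, the same in every way as the bottom tray (aluminium, 84 mm long (x), 56 mm wide (y), 22 mm high, walls 3 mm thick, dark floor inside, flat underside, about 80 g), but standing by itself on the bench. The point is its centre, half-way up (11 mm above its underside); x along the length, y across the width, z up. Either end may face either way in the pile.
- lid_mid (a point): The lid: flat grey plastic slab of the same outline as the trays, 84 mm long (x), 56 mm wide (y), 12 mm thick, plain and flat on both faces, about 80 g, lying on the bench. It lies on the tray's rim, it does not fit inside or over it. The point is its centre, half-way up (6 mm above its underside); x along the length, y across the width, z up.
- beaker: Bystander: glass beaker, 68 mm across, 75 mm high, beyond the work; origin at the centre of its underside, z up.
- jar: Bystander: amber glass jar with white cap, 64 mm across, 75 mm high, beyond the work; origin at the centre of its underside, z up.
- spatula: Bystander: spatula 180 mm long lying flat on the bench to the robot's right; origin on its underside near the middle, x along it.

How it is judged:
By the outcome, as a careful person would: the job done as asked, in the order asked, and still so for the second after the job is handed in, with the robot touching nothing.
It also fails if it takes over 61 s, if anything falls off the work surface, if the arm or the gripper's body presses on something with over 40 N, if the wrist force passes 120 N, or if a joint passes its speed limit or range.

## Working session

There is one attempt and no reset: what is moved stays moved. The work goes in short steps, Python scripts to look and compute and a shell command to move; the robot and the scene stay as the last step left them, time stands still between calls to the robot, and variables do not carry over. Pictures are saved under pics/ and viewed, about 8 in all and at most 12, crops included, and the job is handed in when it is done.

```bash
mkdir -p pics; python3 - <<'E'
from plant import *
import cv2
print(read_state())
for n in ("scene","top"):
    f=grab_frame(n); cv2.imwrite(f"pics/{n}0.png",f["img"][:,:,::-1])
    print({k:v for k,v in f.items() if k!="img"})
E
```

```text
{'clock': 0.0, 'joints': array([ 7.09158554e+01,  3.02624025e+00,  8.03145664e+01,  1.05012642e-03,
        9.67506584e+01, -4.02729835e+00]), 'qvel': array([ 0.08026818, -0.00962434, -0.09830942, -0.1174465 ,  0.02831152,
        0.00619203]), 'effort': array([-2.29764533e-03, -3.81678987e+01, -3.60175931e+01, -1.40150660e-04,
        6.45500753e-03, -1.04163394e-05]), 'eef_pos': array([0.13624755, 0.50668655, 0.23046775]), 'orientation': array([-1.79992536e+02,  9.11659124e-02,  7.49432823e+01]), 'ft_force': array([-0.20488519, -0.66651784, -0.4978337 ]), 'wrist_torque': array([-0.02436182,  0.03286771,  0.03973352]), 'opening': 0.08545471074428555}
{'intrinsics': array([[620.28970029,   0.        , 309.92992767],
       [  0.        , 620.28970029, 250.84699299],
       [  0.        ,   0.        ,   1.        ]]), 'k1': 0.061656039022956535, 'position': array([1.02972035, 0.52964423, 1.10272737]), 'attitude': array([-145.22329313,   -0.44020431,  146.39229615])}
{'intrinsics': array([[590.1144457 ,   0.        , 320.8356941 ],
       [  0.        , 590.1144457 , 239.83523438],
       [  0.        ,   0.        ,   1.        ]]), 'k1': -0.02149435744325329, 'position': array([ 0.47096086, -0.09290085,  1.47284447]), 'attitude': array([-174.22939383,   -0.21119143,  -90.30857059])}
```

View pics/top0.png

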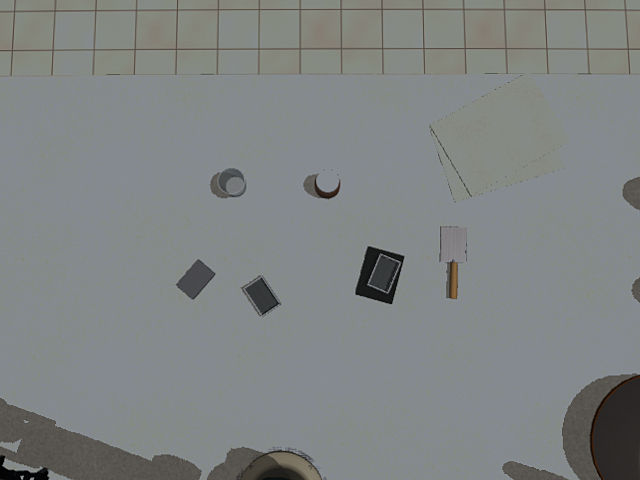

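View pics/scene0.png

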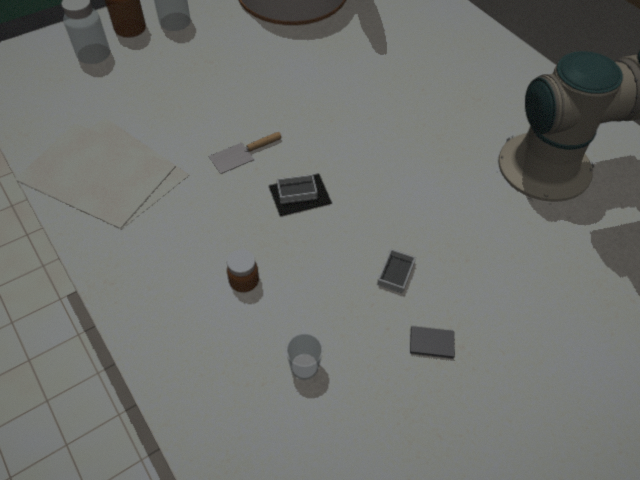

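```bash
cat > h.py <<'E'
from plant import *
import cv2, numpy as np
from scipy.spatial.transform import Rotation as Ro
def rays(f,px):
    n=cv2.undistortPoints(np.float64(px).reshape(-1,1,2),f["intrinsics"],np.array([f["k1"],0,0,0.]))[:,0]
    return np.c_[n,np.ones(len(n))]@Ro.from_euler('xyz',f["attitude"],degrees=True).as_matrix().T
def onplane(f,px,z):
    d=rays(f,px); p=f["position"]
    return (p+d*((z-p[2])/d[:,2])[:,None])[:,:2]
def proj(f,P):
    R=Ro.from_euler('xyz',f["attitude"],degrees=True)
    return cv2.projectPoints((R.inv().apply(np.float64(P)-f["position"])).reshape(-1,1,3),np.zeros(3),np.zeros(3),f["intrinsics"],np.array([f["k1"],0,0,0.]))[0][:,0]
E
python3 - <<'E'
from h import *
for n,rois in (("top",dict(lid=(165,250,230,312),loose=(230,262,292,328),mat=(345,235,415,315))),("scene",dict(lid=(395,310,470,370),loose=(365,240,430,305),mat=(260,165,340,222)))):
    im=cv2.imread(f"pics/{n}0.png")
    g=im.max(2)
    print(n,"bench",[int(np.median(g[y0:y1,x0:x1])) for x0,y0,x1,y1 in rois.values()])
    cr=[cv2.resize(im[y0:y1,x0:x1],None,fx=4 if n=="top" else 4,fy=4,interpolation=cv2.INTER_CUBIC)[:340,:266] for x0,y0,x1,y1 in rois.values()]
    cr=[cv2.copyMakeBorder(c,0,340-c.shape[0],0,266-c.shape[1],cv2.BORDER_CONSTANT) for c in cr]
    row=np.hstack(cr); globals()[n]=row[:295]
cv2.imwrite("pics/c1.png",np.clip(np.vstack([top,scene])*1.3,0,255).astype(np.uint8))
E
```

```text
top bench [138, 139, 138]
scene bench [128, 129, 129]
```

View pics/c1.png

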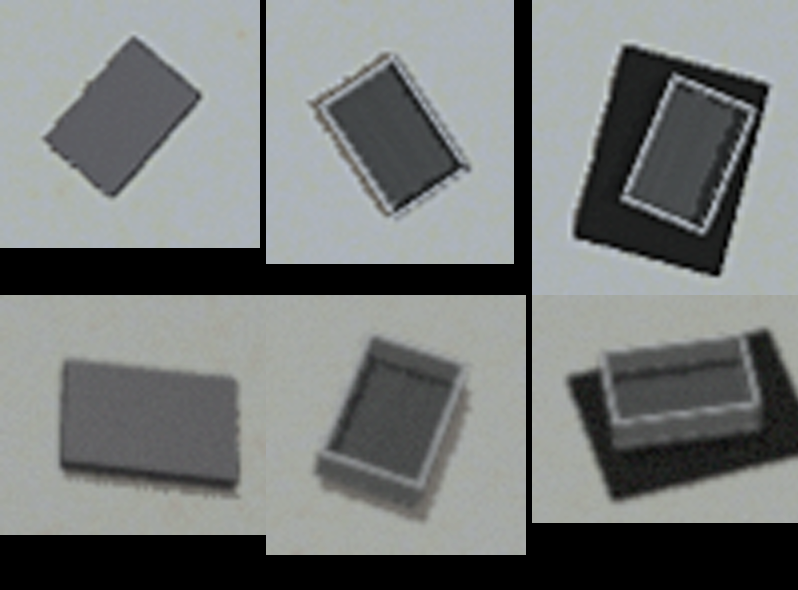

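```bash
cat >> h.py <<'E'
def rect(f,roi,z,thr,inner=None,k=8):
    """dark blob in roi (biggest, or the one holding pixel `inner`) -> world centre, yaw of long side, size"""
    x0,y0,x1,y1=roi
    g=cv2.resize(f["img"][y0:y1,x0:x1].max(2),None,fx=k,fy=k,interpolation=cv2.INTER_CUBIC)
    cs,_=cv2.findContours((g<thr).astype(np.uint8),cv2.RETR_CCOMP,cv2.CHAIN_APPROX_NONE)
    c=max(cs,key=cv2.contourArea) if inner is None else min((c for c in cs if cv2.contourArea(c)>k*k*60 and cv2.pointPolygonTest(c,((inner[0]-x0)*k,(inner[1]-y0)*k),False)>0),key=cv2.contourArea)
    px=(c[:,0]+.5)/k-.5+[x0,y0]
    w=onplane(f,px,z)
    (cx,cy),(a,b),t=cv2.minAreaRect((w*1000).astype(np.float32))
    if a<b: a,b,t=b,a,t+90
    return np.round([cx,cy,(t+90)%180-90,a,b],1)
E
python3 - <<'E'
from h import *
for n,J in (("top",dict(lid=((165,250,230,312),6,(196,280)),loose=((230,262,292,328),22,(261,297)),bot=((345,235,415,315),27,(384,273)))),("scene",dict(lid=((395,310,470,370),6,(432,342)),loose=((365,240,430,305),22,(397,270)),bot=((260,165,340,222),27,(297,188))))):
    f=grab_frame(n); g=f["img"].max(2)
    for o,(roi,z,c) in J.items():
        print(n,o,"floor",g[c[1],c[0]])
        for t in (85,95,105,115,125):
            try: print(t,rect(f,roi,z/1000,t,None if o=="lid" else c))
            except Exception as e: print(t,e)
E
```

```text
top lid floor 77
85 [523.  213.6 -40.7  85.9  59.4]
95 [523.  213.7 -40.6  86.6  60.3]
105 [523.1 213.9 -40.6  87.4  61.2]
115 [523.1 213.9 -40.6  88.1  62.1]
125 [523.2 214.  -40.4  89.   63.3]
top loose floor 56
85 [479.5  45.   34.5  81.4  52.5]
95 [479.5  44.9  34.4  82.2  53.3]
105 [480.8  49.7  34.2  90.4  61.3]
115 [481.3  49.4  33.6  91.1  63.9]
125 [481.4  49.3  33.8  92.4  65. ]
top bot floor 58
85 [ 534.5 -253.3  -23.9   78.1   49.9]
95 [ 534.6 -253.3  -23.7   79.3   50.8]
105 [ 530.8 -241.4  -15.8  124.9   96.7]
115 [ 530.8 -241.3  -15.8  125.6   97.5]
125 [ 530.9 -241.4  -15.8  126.4   98.2]
scene lid floor 77
85 [522.9 211.5 -40.1  85.8  62.5]
95 [523.2 211.8 -40.2  86.6  65. ]
105 [523.3 211.9 -40.2  87.6  67.1]
115 [523.3 211.8 -40.4  88.9  68.8]
125 [522.8 211.9 -40.1  91.7  71.6]
scene loose floor 57
85 [480.2  43.9  33.7  77.1  49.4]
95 [486.6  53.4  33.3 100.2  61.8]
105 [486.5  53.8  33.1 102.2  63.8]
115 [486.5  53.7  33.2 104.2  65.5]
125 [485.7  52.9  34.  108.6  69.4]
scene bot floor 56
85 [ 534.9 -256.4  -23.4   78.2   49.4]
95 [ 541.8 -234.1  -16.   124.1  106.5]
105 [ 541.7 -234.2  -15.8  125.2  108.2]
115 [ 541.5 -234.6  -15.7  126.4  110.7]
125 [ 541.2 -235.1  -15.7  128.7  114.5]
```

```bash

python3 -m creep '{"dp":[[-0.0238,0.0302,0.007],[-0.0238,0.0302,0.007],[-0.0238,0.0302,0.007],[-0.0238,0.0302,0.007],[-0.0238,0.0302,0.007]],"delta_rot":[[0,0,0],[0,0,0],[0,0,0],[0,0,0],[0,0,0]]}' 100 30
python3 -m creep '{"dp":[[-0.0238,0.0302,0.007],[-0.0238,0.0302,0.007],[-0.0238,0.0302,0.007],[-0.0238,0.0302,0.007],[-0.0238,0.0302,0.007]],"delta_rot":[[0,0,0],[0,0,0],[0,0,0],[0,0,0],[0,0,0]]}'
python3 -m creep '{"dp":[[-0.0238,0.0302,0.007],[-0.0238,0.0302,0.007],[-0.0238,0.0302,0.007],[-0.0238,0.0302,0.007],[-0.0238,0.0302,0.007]],"delta_rot":[[0,0,0],[0,0,0],[0,0,0],[0,0,0],[0,0,0]]}'
python3 -m creep '{"dp":[[0,0,0],[0,0,0],[0,0,0],[0,0,0],[0,0,0]],"delta_rot":[[0,0,-7],[0,0,-7],[0,0,-7],[0,0,-7],[0,0,-7]]}'
python3 -m creep '{"dp":[[0,0,0],[0,0,0],[0,0,0],[0,0,0]],"delta_rot":[[0,0,-7],[0,0,-7],[0,0,0],[0,0,0]]}'
python3 -c "
from plant import *;s=read_state();print(s)"
```

```text
clock: 0.62
eef_pos: [0.2518, 0.3513, 0.1958]
orientation: [180.0, -0.0, 75.0]
ft_force: [1.3, -0.3, -0.6]
opening: 0.0855
clock: 1.03
eef_pos: [0.3668, 0.197, 0.161]
orientation: [180.0, -0.0, 74.9]
ft_force: [1.1, 0.3, 1.3]
opening: 0.0857
clock: 1.45
eef_pos: [0.4818, 0.0427, 0.1259]
orientation: [180.0, -0.0, 74.9]
ft_force: [-0.1, 1.4, 0.2]
opening: 0.0853
clock: 1.87
eef_pos: [0.481, 0.0445, 0.126]
orientation: [-180.0, -0.0, 110.3]
ft_force: [0.2, 0.5, -0.5]
opening: 0.0856
clock: 2.2
eef_pos: [0.481, 0.0446, 0.1262]
orientation: [-180.0, -0.0, 123.7]
ft_force: [0.5, 0.7, 0.7]
opening: 0.0855
{'clock': 2.2, 'joints': array([ 9.11736529e-01, -3.52403338e-01,  9.57901635e+01,  5.20934327e-03,
        8.45762369e+01, -1.22820268e+02]), 'qvel': array([ 0.04659261, -0.02866897,  0.00931967,  0.08277838,  0.10341585,
        1.22020181]), 'effort': array([-5.20858623e-03, -3.42529929e+01, -3.45028102e+01, -3.79642861e-04,
        9.30046917e-04, -4.37399978e-01]), 'eef_pos': array([0.48098701, 0.04458454, 0.12615051]), 'orientation': array([-1.79991048e+02, -1.19445942e-02,  1.23731511e+02]), 'ft_force': array([0.47786362, 0.70503382, 0.73975873]), 'wrist_torque': array([-0.0299477 ,  0.02570693,  0.00434357]), 'opening': 0.08545463703419118}
```

```bash

python3 -m creep '{"dp":[[0.0006,-0.0008,0.03],[0,0,0.03],[0,0,0.03],[0,0,0.02],[0,0,0.012]],"delta_rot":[[0,0,-0.3],[0,0,0],[0,0,0],[0,0,0],[0,0,0]]}'
python3 -m creep '{"dp":[[0,0,0.002],[0,0,0],[0,0,0],[0,0,0],[0,0,0]],"delta_rot":[[0,0,0],[0,0,0],[0,0,0],[0,0,0],[0,0,0]]}' 0 30
python3 -m creep '{"dp":[[0,0,0],[0,0,0],[0,0,0],[0,0,0],[0,0,0]],"delta_rot":[[0,0,0],[0,0,0],[0,0,0],[0,0,0],[0,0,0]]}'
python3 - <<'E'
from h import *
f=grab_frame("scene"); cv2.imwrite("pics/g1.png",cv2.resize(f["img"][200:330,330:490,::-1],None,fx=4,fy=4))
E
```

```text
clock: 2.62
eef_pos: [0.4783, 0.0446, 0.0013]
orientation: [-179.8, -0.1, 124.0]
ft_force: [-0.4, 0.3, 0.4]
opening: 0.0854
clock: 3.03
eef_pos: [0.4808, 0.0447, 0.0034]
orientation: [179.9, 0.1, 124.2]
ft_force: [0.0, -0.2, -1.1]
opening: 0.0554
clock: 3.45
eef_pos: [0.4806, 0.0447, 0.0031]
orientation: [179.9, 0.0, 124.2]
ft_force: [-1.3, -0.1, 6.7]
opening: 0.0551
```

View pics/g1.png

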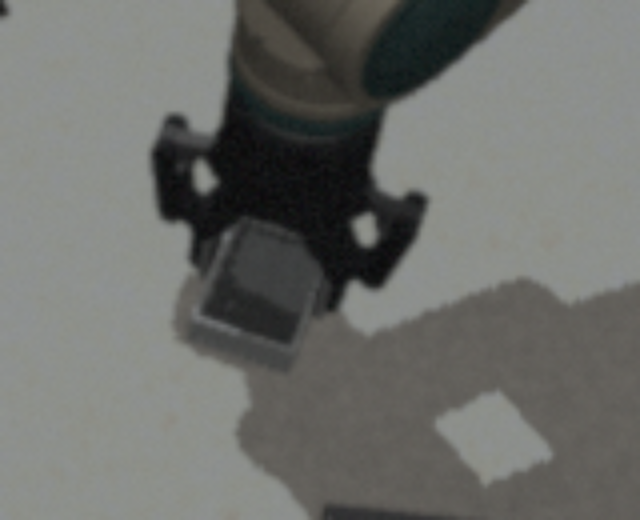

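```bash

python3 -m creep '{"dp":[[0,0,-0.004],[0,0,-0.012],[0,0,-0.025],[0,0,-0.025],[0,0,-0.014]],"delta_rot":[[0,0,0],[0,0,0],[0,0,0],[0,0,0],[0,0,0]]}'
python3 -m creep '{"dp":[[-0.0278,-0.0124,0],[-0.0278,-0.0124,0],[-0.0278,-0.0124,0],[-0.0278,-0.0124,0],[-0.0278,-0.0124,0]],"delta_rot":[[0,0,0],[0,0,0],[0,0,0],[0,0,0],[0,0,0]]}'
python3 -m creep '{"dp":[[-0.0278,-0.0124,0],[-0.0278,-0.0124,0],[-0.0278,-0.0124,0],[-0.0278,-0.0124,0],[-0.0278,-0.0124,0]],"delta_rot":[[0,0,0],[0,0,0],[0,0,0],[0,0,0],[0,0,0]]}'
python3 -m creep '{"dp":[[0,0,0],[0,0,0],[0,0,0],[0,0,0],[0,0,0]],"delta_rot":[[0,0,5.8],[0,0,5.8],[0,0,5.8],[0,0,5.8],[0,0,5.8]]}'
python3 -m creep '{"dp":[[0,0,0],[0,0,0],[0,0,0],[0,0,0],[0,0,0]],"delta_rot":[[0,0,5.8],[0,0,5.8],[0,0,5.8],[0,0,5.8],[0,0,5.6]]}'
python3 -m creep '{"dp":[[0,0,0],[0,0,0],[0,0,0]],"delta_rot":[[0,0,0],[0,0,0],[0,0,0]]}'
python3 - <<'E'
from h import *
s=read_state();print(s["eef_pos"],s["orientation"])
f=grab_frame("scene"); cv2.imwrite("pics/p1.png",cv2.resize(f["img"][120:240,230:380,::-1],None,fx=5,fy=5,interpolation=cv2.INTER_CUBIC))
E
```

```text
clock: 3.92
eef_pos: [0.4808, 0.0446, 0.0849]
orientation: [179.9, 0.1, 124.2]
ft_force: [1.1, 0.5, -0.1]
opening: 0.0551
clock: 4.33
eef_pos: [0.5068, -0.1065, 0.0821]
orientation: [-180.0, -0.0, 124.3]
ft_force: [0.5, 1.2, -1.2]
opening: 0.055
clock: 4.75
eef_pos: [0.5338, -0.2563, 0.0819]
orientation: [-180.0, -0.0, 124.2]
ft_force: [-0.2, -0.5, -0.6]
opening: 0.0554
clock: 5.17
eef_pos: [0.5337, -0.2549, 0.0818]
orientation: [-180.0, -0.0, 94.9]
ft_force: [0.4, 0.8, -0.9]
opening: 0.0554
clock: 5.58
eef_pos: [0.5337, -0.2548, 0.0818]
orientation: [-179.9, -0.0, 66.2]
ft_force: [-0.3, -0.6, -1.4]
opening: 0.055
clock: 5.83
eef_pos: [0.5339, -0.2549, 0.0821]
orientation: [-180.0, -0.0, 66.6]
ft_force: [-0.4, -0.6, -0.6]
opening: 0.0552
[ 0.5338873  -0.25487438  0.08208394] [-1.79973718e+02 -6.76598450e-03  6.66053337e+01]
```

View pics/p1.png

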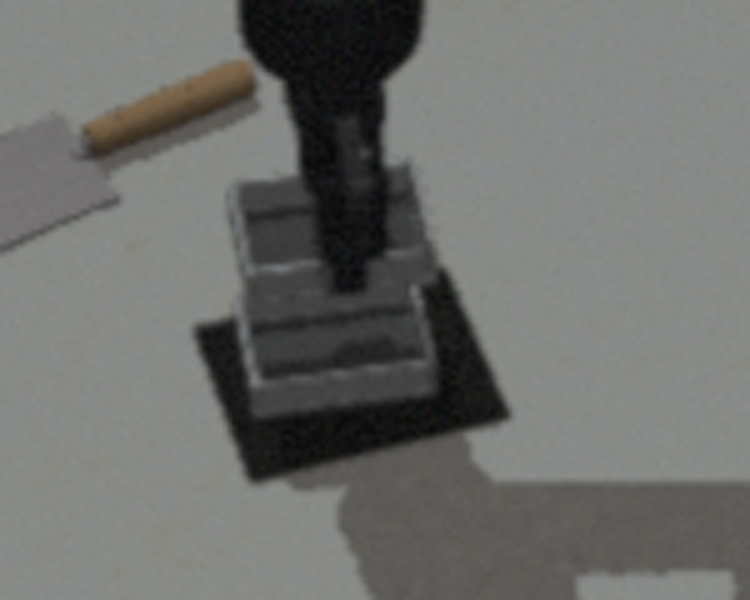

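```bash
cat >> h.py <<'E'
def rim(g,f,a,b,z,n=40,h=2.5):
    """bright rim line near pixel segment a-b -> world pts on plane z, fitted line (point, dir)"""
    a,b=np.float64(a),np.float64(b); t=np.linspace(0,1,n)[:,None]; c=a+(b-a)*t
    u=(b-a)/np.linalg.norm(b-a); nn=np.array([-u[1],u[0]]); s=np.linspace(-h,h,51)
    q=(c[:,None]+nn*s[None,:,None]).astype(np.float32)
    P=cv2.GaussianBlur(cv2.remap(g,q[...,0],q[...,1],cv2.INTER_CUBIC),(1,7),0)
    w=np.clip(P-np.percentile(P,60,axis=1,keepdims=True),0,None)**2; o=(w*s).sum(1)/w.sum(1)
    W=onplane(f,c+nn*o[:,None],z)*1000
    vx,vy,x,y=cv2.fitLine(W.astype(np.float32),cv2.DIST_HUBER,0,.01,.01).ravel()
    return np.array([x,y]),np.array([vx,vy]),np.degrees(np.arctan2(vy,vx)),o.std()
E
python3 - <<'E'
from h import *
f=grab_frame("scene"); g=f["img"].astype(np.float32).mean(2)
fs=[grab_frame("scene") for _ in range(5)]; g=np.mean([k["img"].astype(np.float32).mean(2) for k in fs],0)
T=lambda x,y:(230+(x+.5)/5-.5,120+(y+.5)/5-.5)
c,yaw=np.array([533.9,-254.9]),66.6
l=np.array([np.sin(np.radians(yaw)),-np.cos(np.radians(yaw))]); w=np.array([np.cos(np.radians(yaw)),np.sin(np.radians(yaw))])
for nm,a,b,z in (("H front L",(252,268),(312,265),.101),("H left",(236,195),(246,258),.101),("H right",(411,175),(431,250),.101),
  ("B front",(270,380),(425,366),.027),("B left",(244,315),(256,372),.027),("B right",(417,295),(431,352),.027)):
    p,d,ang,sd=rim(g,f,T(*a),T(*b),z)
    print(nm,"along l %.2f along w %.2f"%((p-c)@l,(p-c)@w),"angle %.1f sd %.2f"%((ang+90)%180-90,sd), "slopecheck l",l.round(2))
E
```

```text
H front L along l 29.18 along w 23.73 angle -24.8 sd 0.28 slopecheck l [ 0.92 -0.4 ]
H left along l 45.25 along w -0.36 angle 64.2 sd 0.29 slopecheck l [ 0.92 -0.4 ]
H right along l -41.51 along w 1.82 angle 67.3 sd 0.03 slopecheck l [ 0.92 -0.4 ]
B front along l -2.38 along w 26.39 angle -22.8 sd 0.46 slopecheck l [ 0.92 -0.4 ]
B left along l 41.80 along w 0.96 angle 66.3 sd 0.12 slopecheck l [ 0.92 -0.4 ]
B right along l -38.88 along w 4.59 angle 66.9 sd 0.12 slopecheck l [ 0.92 -0.4 ]
```

```bash
cat >> h.py <<'E'
def edge(g,f,a,b,inside,z,thr,n=40,h=4):
    """first rise through thr, going out from the side of pixel `inside`, across segment a-b -> world line on plane z"""
    a,b=np.float64(a),np.float64(b); c=a+(b-a)*np.linspace(0,1,n)[:,None]
    u=(b-a)/np.linalg.norm(b-a); nn=np.array([-u[1],u[0]])
    if nn@(np.float64(inside)-a)>0: nn=-nn
    s=np.linspace(-h,h,161); q=(c[:,None]+nn*s[None,:,None]).astype(np.float32)
    P=cv2.remap(g,q[...,0],q[...,1],cv2.INTER_CUBIC)>thr
    ok=P.any(1)&~P[:,0]; o=s[P.argmax(1)]
    W=onplane(f,(c+nn*o[:,None])[ok],z)*1000
    vx,vy,x,y=cv2.fitLine(W.astype(np.float32),cv2.DIST_HUBER,0,.01,.01).ravel()
    return np.array([x,y]),(np.degrees(np.arctan2(vy,vx))+90)%180-90,o[ok].std(),ok.sum()
E
python3 - <<'E'
from h import *
fs=[grab_frame("scene") for _ in range(5)]; f=fs[0]; g=np.mean([k["img"].astype(np.float32).max(2) for k in fs],0)
T=lambda x,y:(230+(x+.5)/5-.5,120+(y+.5)/5-.5)
c,yaw=np.array([533.9,-254.9]),66.6
l=np.array([np.sin(np.radians(yaw)),-np.cos(np.radians(yaw))]); w=np.array([np.cos(np.radians(yaw)),np.sin(np.radians(yaw))])
for thr in (78,85):
 for nm,a,b,i,z in (("H front",(255,268),(308,265),(280,240),.101),("H left",(238,195),(247,255),(270,220),.101),("H right",(411,180),(428,245),(395,220),.101),("H back",(248,182),(295,180),(280,220),.101),
  ("B front",(270,380),(425,366),(340,340),.027),("B left",(244,315),(256,372),(300,350),.027),("B right",(417,295),(431,352),(380,340),.027)):
    p,ang,sd,k=edge(g,f,T(*a),T(*b),T(*i),z,thr)
    print(thr,nm,"l %.2f w %.2f ang %.1f sd %.2f n %d"%((p-c)@l,(p-c)@w,ang,sd,k))
E
```

```text
78 H front l 26.15 w 21.15 ang -25.4 sd 0.19 n 40
78 H left l 39.27 w -0.02 ang 65.8 sd 0.22 n 40
78 H right l -36.29 w 2.39 ang 65.9 sd 0.33 n 39
78 H back l 23.19 w -25.29 ang -22.9 sd 0.29 n 40
78 B front l -5.63 w 24.51 ang -22.9 sd 0.52 n 28
78 B left l 39.06 w 4.29 ang 66.1 sd 0.16 n 40
78 B right l -37.78 w 1.37 ang 70.5 sd 0.37 n 27
85 H front l 29.73 w 21.57 ang -26.5 sd 0.16 n 40
85 H left l 39.65 w -1.37 ang 66.1 sd 0.21 n 40
85 H right l -36.75 w 2.54 ang 66.4 sd 0.15 n 40
85 H back l 23.31 w -26.10 ang -21.2 sd 0.31 n 40
85 B front l -4.87 w 24.90 ang -22.7 sd 0.43 n 16
85 B left l 39.54 w 0.12 ang 66.2 sd 0.16 n 40
85 B right l -37.58 w -9.47 ang 78.9 sd 0.26 n 11
```

```bash

python3 -m creep '{"dp":[[0.0018,0,0.01],[0,0,0.015],[0,0,0.013],[0,0,0.006],[0,0,0.002]],"delta_rot":[[0,0,0],[0,0,0],[0,0,0],[0,0,0],[0,0,0]]}'
python3 -m creep '{"dp":[[0,0,0],[0,0,0],[0,0,0]],"delta_rot":[[0,0,0.1],[0,0,0],[0,0,0]]}'
python3 - <<'E'
from h import *
fs=[grab_frame("scene")["img"].astype(np.float32) for _ in range(8)]
np.save("p2.npy",np.mean(fs,0))
s=read_state();print(s["eef_pos"],s["orientation"])
cv2.imwrite("pics/p2.png",np.clip(cv2.resize(np.mean(fs,0)[150:215,260:340,::-1],None,fx=9,fy=9,interpolation=cv2.INTER_CUBIC)*1.5,0,255))
E
```

```text
clock: 6.85
eef_pos: [0.5337, -0.2527, 0.0339]
orientation: [-179.8, -0.0, 66.4]
ft_force: [0.5, -0.1, -1.6]
opening: 0.0553
clock: 7.1
eef_pos: [0.5352, -0.2536, 0.0372]
orientation: [179.9, 0.0, 66.3]
ft_force: [-0.3, -0.0, -0.8]
opening: 0.0552
[ 0.53478146 -0.25333246  0.03640897] [ 1.79987731e+02 -5.39879763e-03  6.63395794e+01][ WARN:0@2.310] global loadsave.cpp:1063 imwrite_ Unsupported depth image for selected encoder is fallbacked to CV_8U.
```

View pics/p2.png

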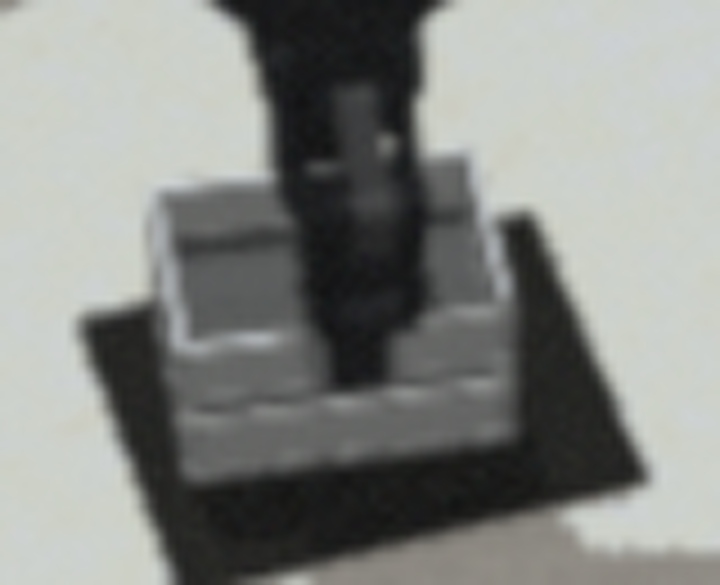

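```bash
cat > m2.py <<'E'
from h import *
f=grab_frame("scene"); I=np.load("p2.npy"); g=I.mean(2)
T=lambda x,y:(260+(x+.5)/9-.5,150+(y+.5)/9-.5)
s=read_state(); print(s["eef_pos"]*1e3,s["orientation"][2])
c=s["eef_pos"][:2]*1e3; yaw=np.radians(66.4); zb=s["eef_pos"][2]-.0031
l=np.array([np.sin(yaw),-np.cos(yaw)]); w=np.array([np.cos(yaw),np.sin(yaw)])
S=lambda nm,r:print(nm,"l %.2f w %.2f"%((r[0]-c)@l,(r[0]-c)@w),np.round(r[1:],2))
for nm,a,b,z in (("H frontL",(192,347),(285,337),zb+.022),("H frontR",(435,314),(490,306),zb+.022),("B frontL",(195,409),(315,396),.027),("B frontR",(400,387),(500,378),.027)):
    S(nm,rim(g,f,T(*a),T(*b),z,h=1.6)[0:1]+rim(g,f,T(*a),T(*b),z,h=1.6)[2:])
for nm,a,b,i,z in (("H L",(175,357),(178,393),(240,375),zb+.011),("B L",(181,425),(184,465),(240,440),.016),("H R",(514,315),(516,355),(450,340),zb+.011),("B R",(517,388),(518,428),(450,410),.016)):
  for t in (40,50): S(nm,edge(-g,f,T(*a),T(*b),T(*i),z,-t,h=2.5))
E
python3 m2.py
```

```text
[ 534.74447461 -253.31059077   36.34019038] 66.34219538465345
H frontL l 30.02 w 23.94 [-24.09   0.16]
H frontR l -28.16 w 24.13 [-24.02   0.22]
B frontL l 23.92 w 23.79 [-25.32   0.42]
B frontR l -25.53 w 24.13 [-23.76   0.25]
H L l 47.40 w 22.82 [68.72  0.21 40.  ]
H L l 46.26 w 22.86 [68.53  0.26 40.  ]
B L l 44.76 w 21.90 [63.53  0.13 40.  ]
B L l 43.79 w 21.80 [64.71  0.16 40.  ]
H R l -42.10 w 22.77 [52.23  0.16 40.  ]
H R l -40.89 w 22.65 [50.49  0.2  40.  ]
B R l -42.37 w 22.53 [55.21  0.08 40.  ]
B R l -40.78 w 23.64 [53.51  0.17 40.  ]
```

```bash

python3 -m creep '{"dp":[[0,0,0.001],[0,0,0.001],[0,0,0.001],[0,0,0.001],[0,0,0.0005]],"delta_rot":[[0,0,0],[0,0,0],[0,0,0],[0,0,0],[0,0,0]]}'
python3 -m creep '{"dp":[[0,0,0.0005],[0,0,0.0005],[0,0,0],[0,0,0]],"delta_rot":[[0,0,0],[0,0,0],[0,0,0],[0,0,0]]}'
python3 -m creep '{"dp":[[0,0,0.0003],[0,0,0.0003],[0,0,0],[0,0,0]],"delta_rot":[[0,0,0],[0,0,0],[0,0,0],[0,0,0]]}'

```

```text
clock: 7.97
eef_pos: [0.5346, -0.2532, 0.0315]
orientation: [-180.0, -0.0, 66.3]
ft_force: [-0.3, -0.5, -1.5]
opening: 0.0551
clock: 8.3
eef_pos: [0.5347, -0.2533, 0.0308]
orientation: [180.0, -0.0, 66.3]
ft_force: [0.4, -0.2, -1.4]
opening: 0.0554
clock: 8.63
eef_pos: [0.5347, -0.2533, 0.0302]
orientation: [180.0, -0.0, 66.3]
ft_force: [0.1, 0.6, -0.4]
opening: 0.0554
```

```bash

python3 -m creep '{"dp":[[0,0,0.0003],[0,0,0],[0,0,0]],"delta_rot":[[0,0,0],[0,0,0],[0,0,0]]}'
python3 -m creep '{"dp":[[0,0,0.0003],[0,0,0],[0,0,0]],"delta_rot":[[0,0,0],[0,0,0],[0,0,0]]}'
python3 - <<'E'
from h import *
fs=[grab_frame("scene")["img"].astype(np.float32) for _ in range(8)]
np.save("p2.npy",np.mean(fs,0))
cv2.imwrite("pics/p3.png",np.clip(cv2.resize(np.mean(fs,0)[150:215,260:340,::-1],None,fx=9,fy=9,interpolation=cv2.INTER_CUBIC)*1.5,0,255).astype(np.uint8))
E
```

```text
clock: 8.88
eef_pos: [0.5348, -0.2533, 0.0302]
orientation: [180.0, -0.0, 66.3]
ft_force: [-0.9, -0.4, 2.5]
opening: 0.055
clock: 9.13
eef_pos: [0.5348, -0.2533, 0.0302]
orientation: [180.0, -0.0, 66.3]
ft_force: [-3.5, 1.6, 6.2]
opening: 0.0551
```

View pics/p3.png

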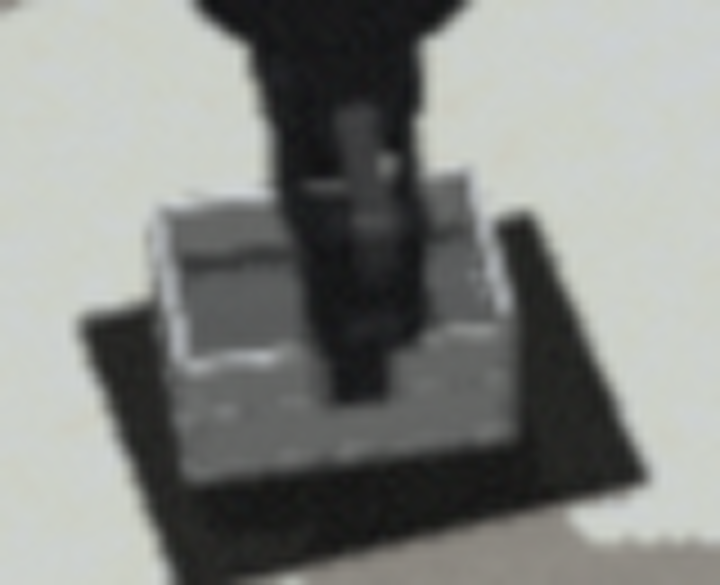

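```bash

python3 -m creep '{"dp":[[0,0,-0.0003],[0,0,0],[0,0,0]],"delta_rot":[[0,0,0],[0,0,0],[0,0,0]]}'
python3 -m creep '{"dp":[[0,0,0],[0,0,0],[0,0,0],[0,0,0],[0,0,0]],"delta_rot":[[0,0,0],[0,0,0],[0,0,0],[0,0,0],[0,0,0]]}' 100
python3 -m creep '{"dp":[[0,0,-0.005],[0,0,-0.015],[0,0,-0.03],[0,0,-0.03],[0,0,-0.03]],"delta_rot":[[0,0,0],[0,0,0],[0,0,0],[0,0,0],[0,0,0]]}'

```

```text
clock: 9.78
eef_pos: [0.5348, -0.2533, 0.0301]
orientation: [180.0, -0.0, 66.3]
ft_force: [-1.8, 1.3, 5.2]
opening: 0.0553
clock: 10.2
eef_pos: [0.5347, -0.2533, 0.0296]
orientation: [-180.0, -0.0, 66.3]
ft_force: [-0.6, -0.4, 0.7]
opening: 0.0854
clock: 10.62
eef_pos: [0.5345, -0.2532, 0.1414]
orientation: [-180.0, -0.0, 66.3]
ft_force: [-0.6, 0.3, -0.3]
opening: 0.0854
```

```bash

python3 -m creep '{"dp":[[0.0325,-0.0152,0],[0.0325,-0.0152,0],[0.0325,-0.0152,0],[0.0325,-0.0152,0],[0.0325,-0.0152,0]],"delta_rot":[[0,0,0],[0,0,0],[0,0,0],[0,0,0],[0,0,0]]}'
python3 -m creep '{"dp":[[0.0325,-0.0152,0],[0.0325,-0.0152,0],[0.0325,-0.0152,0],[0.0325,-0.0152,0],[0.0325,-0.0152,0]],"delta_rot":[[0,0,0],[0,0,0],[0,0,0],[0,0,0],[0,0,0]]}'
python3 -m creep '{"dp":[[0.0325,-0.0152,0],[0.0325,-0.0152,0],[0.0325,-0.0152,0],[0,0,0],[0,0,0]],"delta_rot":[[0,0,0],[0,0,0],[0,0,0],[0,0,5.6],[0,0,5.6]]}'
python3 -m creep '{"dp":[[0,0,0.01],[0,0,0.01],[0,0,0]],"delta_rot":[[0,0,5.5],[0,0,0],[0,0,0]]}'
python3 - <<'E'
from h import *
s=read_state();print(s["eef_pos"],s["orientation"])
F=[grab_frame("scene")["img"].astype(np.float32) for _ in range(8)]
np.save("p4.npy",np.mean(F,0))
f=grab_frame("top")
for t in (80,85,90): print(rect(f,(345,235,415,315),.049,t,(385,273)))
f=grab_frame("scene")
for t in (78,85): print(rect(f,(260,145,340,222),.049,t,(295,182)))
a=cv2.resize(np.mean(F,0)[150:215,260:340,::-1],None,fx=7,fy=7,interpolation=cv2.INTER_CUBIC)
cv2.imwrite("pics/p4.png",np.clip(a*1.5,0,255).astype(np.uint8))
E
```

```text
clock: 11.03
eef_pos: [0.5301, -0.0724, 0.1405]
orientation: [180.0, -0.0, 66.3]
ft_force: [0.1, 0.6, 0.9]
opening: 0.0852
clock: 11.45
eef_pos: [0.5256, 0.1071, 0.1405]
orientation: [180.0, -0.0, 66.3]
ft_force: [0.1, 0.0, 0.3]
opening: 0.0856
clock: 11.87
eef_pos: [0.5228, 0.2151, 0.1402]
orientation: [180.0, -0.0, 55.1]
ft_force: [0.1, -1.2, 0.1]
opening: 0.0854
clock: 12.12
eef_pos: [0.5222, 0.2126, 0.1176]
orientation: [-179.9, 0.2, 49.8]
ft_force: [-0.1, -0.1, -0.5]
opening: 0.0854
[0.52215857 0.21263761 0.11757403] [-1.79884805e+02  1.77477683e-01  4.98072012e+01]
[ 534.9 -252.7  -24.    77.4   49.3]
[ 535.  -252.8  -23.8   77.9   49.6]
[ 535.1 -252.8  -23.7   78.4   50.1]
[ 535.3 -255.5  -23.5   76.    46.8]
[ 535.3 -255.8  -23.7   77.    48.2]
```

View pics/p4.png

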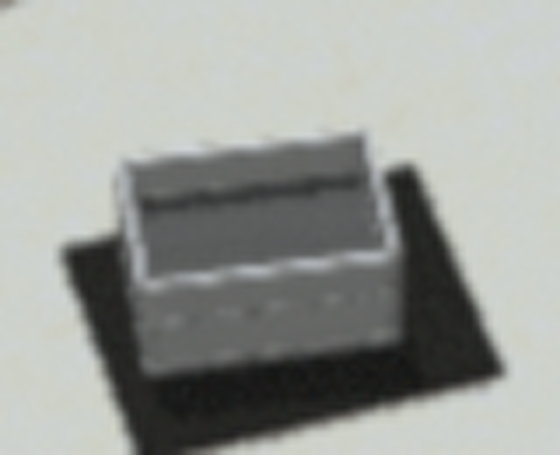

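```bash

python3 -m creep '{"dp":[[0.0007,0.0006,0.02],[0,0,0.03],[0,0,0.03],[0,0,0.02],[0,0,0.008]],"delta_rot":[[0,0,0.2],[0,0,0],[0,0,0],[0,0,0],[0,0,0]]}'
python3 -m creep '{"dp":[[0,0,0.004],[0,0,0.002],[0,0,0.001],[0,0,0],[0,0,0]],"delta_rot":[[0,0,0],[0,0,0],[0,0,0],[0,0,0],[0,0,0]]}'

```

```text
clock: 13.03
eef_pos: [0.5221, 0.2124, 0.0083]
orientation: [-179.8, 0.3, 49.5]
ft_force: [-0.2, -0.6, 0.3]
opening: 0.0849
clock: 13.45
eef_pos: [0.525, 0.2134, 0.0063]
orientation: [179.9, -0.1, 49.4]
ft_force: [-0.4, -0.5, 0.3]
opening: 0.0858
```

```bash

python3 -m creep '{"dp":[[0,0,0.002],[0,0,0.002],[0,0,0.001],[0,0,0],[0,0,0]],"delta_rot":[[0,0,0],[0,0,0],[0,0,0],[0,0,0],[0,0,0]]}'

```

```text
clock: 13.87
eef_pos: [0.5241, 0.2131, -0.0002]
orientation: [-180.0, 0.0, 49.4]
ft_force: [-0.1, 1.3, -0.1]
opening: 0.0853
```

```bash

python3 -m creep '{"dp":[[-0.0009,-0.0005,0],[0,0,0],[0,0,0]],"delta_rot":[[0,0,0],[0,0,0],[0,0,0]]}'
python3 -m creep '{"dp":[[0,0,0],[0,0,0],[0,0,0],[0,0,0],[0,0,0]],"delta_rot":[[0,0,0],[0,0,0],[0,0,0],[0,0,0],[0,0,0]]}' 0 30
python3 -m creep '{"dp":[[0,0,0],[0,0,0],[0,0,0],[0,0,0],[0,0,0]],"delta_rot":[[0,0,0],[0,0,0],[0,0,0],[0,0,0],[0,0,0]]}'
python3 -m creep '{"dp":[[0,0,-0.003],[0,0,-0.01],[0,0,-0.02],[0,0,-0.03],[0,0,-0.03]],"delta_rot":[[0,0,0],[0,0,0],[0,0,0],[0,0,0],[0,0,0]]}'
python3 -m creep '{"dp":[[0,0,-0.02],[0,0,0],[0,0,0]],"delta_rot":[[0,0,0],[0,0,0],[0,0,0]]}'

```

```text
clock: 14.12
eef_pos: [0.5232, 0.2128, -0.0]
orientation: [180.0, -0.0, 49.4]
ft_force: [-0.1, 0.2, -0.1]
opening: 0.0855
clock: 14.53
eef_pos: [0.5234, 0.2129, 0.0002]
orientation: [180.0, -0.0, 49.4]
ft_force: [-0.5, -0.4, 2.4]
opening: 0.0551
clock: 14.95
eef_pos: [0.5235, 0.2129, 0.0002]
orientation: [180.0, -0.0, 49.4]
ft_force: [0.5, -0.0, 4.1]
opening: 0.0551
clock: 15.37
eef_pos: [0.5223, 0.2124, 0.0934]
orientation: [-179.9, 0.1, 49.4]
ft_force: [0.5, -0.2, -0.5]
opening: 0.0553
clock: 15.62
eef_pos: [0.5237, 0.2129, 0.1143]
orientation: [179.9, -0.1, 49.4]
ft_force: [0.3, -0.1, -1.4]
opening: 0.0552
```

```bash

python3 -m creep '{"dp":[[-0.0267,0.024,0],[-0.0267,0.024,0],[-0.0267,0.024,0],[-0.0267,0.024,0],[-0.0267,0.024,0]],"delta_rot":[[0,0,0],[0,0,0],[0,0,0],[0,0,0],[0,0,0]]}'
python3 -m creep '{"dp":[[-0.0267,0.024,0],[-0.0267,0.024,0],[-0.0267,0.024,0],[-0.0267,0.024,0],[-0.0267,0.024,0]],"delta_rot":[[0,0,0],[0,0,0],[0,0,0],[0,0,0],[0,0,0]]}'
python3 -m creep '{"dp":[[-0.0267,0.024,0],[-0.0267,0.024,0],[-0.0267,0.024,0],[0,0,0],[0,0,0]],"delta_rot":[[0,0,0],[0,0,0],[0,0,0],[0,0,-5.7],[0,0,-5.6]]}'
python3 -m creep '{"dp":[[0,0,0],[0,0,0],[0,0,0],[0,0,0],[0,0,0]],"delta_rot":[[0,0,-5.6],[0,0,0],[0,0,0],[0,0,0],[0,0,0]]}'

```

```text
clock: 16.03
eef_pos: [0.5261, 0.0318, 0.1109]
orientation: [-179.8, 0.1, 49.5]
ft_force: [0.8, -0.2, -1.8]
opening: 0.0549
clock: 16.45
eef_pos: [0.5306, -0.1475, 0.1108]
orientation: [-179.8, 0.1, 49.4]
ft_force: [0.7, 0.1, -0.7]
opening: 0.055
clock: 16.87
eef_pos: [0.533, -0.2554, 0.1102]
orientation: [-179.7, 0.0, 60.8]
ft_force: [0.2, 1.2, -0.5]
opening: 0.0552
clock: 17.28
eef_pos: [0.5344, -0.2535, 0.1123]
orientation: [-179.9, -0.0, 66.3]
ft_force: [-0.9, 0.3, -0.1]
opening: 0.055
```

```bash

python3 -m creep '{"dp":[[0.0003,-0.0003,0.01],[0,0,0.015],[0,0,0.012],[0,0,0.008],[0,0,0.005]],"delta_rot":[[0,0,0],[0,0,0],[0,0,0],[0,0,0],[0,0,0]]}'
python3 -m creep '{"dp":[[0,0,0.003],[0,0,0.001],[0,0,0],[0,0,0],[0,0,0]],"delta_rot":[[0,0,0],[0,0,0],[0,0,0],[0,0,0],[0,0,0]]}'
python3 - <<'E'
from h import *
fs=[grab_frame("scene")["img"].astype(np.float32) for _ in range(8)]
np.save("p2.npy",np.mean(fs,0))
s=read_state();print(s["eef_pos"],s["orientation"])
cv2.imwrite("pics/p5.png",np.clip(cv2.resize(np.mean(fs,0)[150:215,260:340,::-1],None,fx=9,fy=9,interpolation=cv2.INTER_CUBIC)*1.5,0,255).astype(np.uint8))
E
```

```text
clock: 17.7
eef_pos: [0.5337, -0.2529, 0.0608]
orientation: [-179.8, -0.0, 66.3]
ft_force: [-0.5, -0.2, -1.1]
opening: 0.0547
clock: 18.12
eef_pos: [0.5348, -0.2536, 0.0596]
orientation: [179.9, -0.0, 66.3]
ft_force: [0.6, 0.1, -0.5]
opening: 0.0545
[ 0.53441371 -0.25343501  0.05892109] [ 1.79997154e+02 -4.95104160e-03  6.63388111e+01]
```

View pics/p5.png

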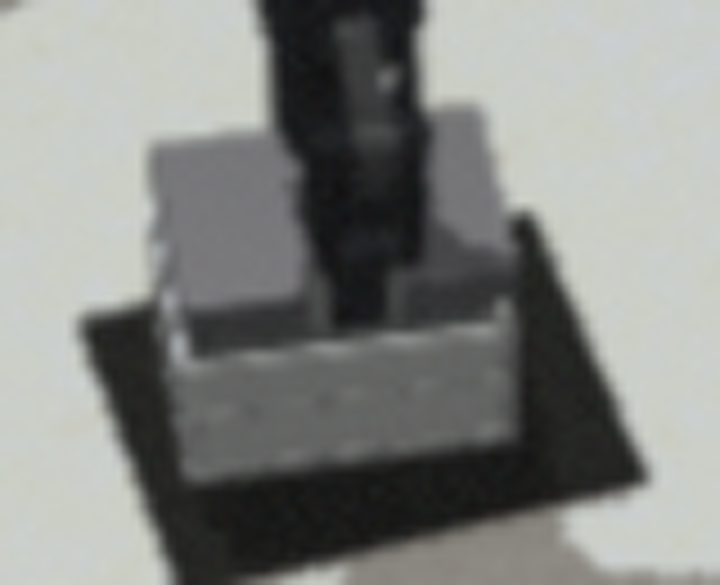

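```bash
cat > m3.py <<'E'
from h import *
f=grab_frame("scene"); g=np.load("p2.npy").mean(2); g4=np.load("p4.npy").mean(2)
T=lambda x,y:(260+(x+.5)/9-.5,150+(y+.5)/9-.5); U=lambda x,y:(260+(x+.5)/7-.5,150+(y+.5)/7-.5)
c=np.array([534.8,-253.3]); yaw=np.radians(66.3); zb=.0587
l=np.array([np.sin(yaw),-np.cos(yaw)]); w=np.array([np.cos(yaw),np.sin(yaw)])
S=lambda nm,r:print(nm,"l %.2f w %.2f"%((r[0]-c)@l,(r[0]-c)@w),np.round(r[1:],2))
for t in (90,100): 
  S("lid left",edge(g,f,T(152,155),T(160,210),T(200,180),zb+.006,t))
  S("lid right",edge(g,f,T(488,125),T(508,205),T(460,180),zb+.006,t))
  S("lid back",edge(g,f,T(160,143),T(260,135),T(220,200),zb+.012,t))
for t in (50,55,60): S("lid front",edge(-g,f,T(200,310),T(295,300),T(240,250),zb+.012,-t,h=2.5))
for t in (70,78):
  S("mid left in",edge(g4,f,U(125,185),U(140,265),U(200,225),.049,t))
  S("mid right in",edge(g4,f,U(370,160),U(392,235),U(320,210),.049,t))
  S("mid back in",edge(g4,f,U(150,158),U(340,140),U(250,215),.049,t))
  S("mid front in",edge(g4,f,U(165,275),U(370,255),U(250,215),.049,t))
E
python3 m3.py
```

```text
lid left l 41.94 w -22.35 [65.64  0.12 40.  ]
lid right l -41.19 w -13.91 [66.89  0.1  40.  ]
lid back l 27.24 w -28.14 [-23.63   0.16  40.  ]
lid left l 42.74 w -20.87 [66.55  0.14 40.  ]
lid right l -42.14 w -13.29 [67.29  0.09 40.  ]
lid back l 26.74 w -29.49 [-23.56   0.15  40.  ]
lid front l 25.67 w 26.57 [-22.82   0.11  40.  ]
lid front l 25.45 w 25.94 [-23.     0.13  40.  ]
lid front l 23.73 w 25.38 [-22.6    0.14  40.  ]
mid left in l 38.59 w 0.41 [67.41  0.15 37.  ]
mid right in l -35.57 w 1.31 [64.34  0.43 40.  ]
mid back in l -1.42 w -22.84 [-24.5    0.28  39.  ]
mid front in l 3.79 w 20.17 [-23.83   0.28  40.  ]
mid left in l 39.11 w -0.61 [66.91  0.13 40.  ]
mid right in l -36.46 w 4.06 [65.89  0.28 40.  ]
mid back in l 2.08 w -24.65 [-24.44   0.23  40.  ]
mid front in l -0.17 w 21.05 [-23.6    0.28  40.  ]
```

```bash

python3 -m creep '{"dp":[[0.0002,0.001,0.001],[0,0,0.002],[0,0,0.002],[0,0,0.001],[0,0,0.001]],"delta_rot":[[0,0,0],[0,0,0],[0,0,0],[0,0,0],[0,0,0]]}'
python3 -m creep '{"dp":[[0,0,0.0008],[0,0,0.0007],[0,0,0.0005],[0,0,0],[0,0,0]],"delta_rot":[[0,0,0],[0,0,0],[0,0,0],[0,0,0],[0,0,0]]}'
python3 -m creep '{"dp":[[0,0,0.0003],[0,0,0],[0,0,0]],"delta_rot":[[0,0,0],[0,0,0],[0,0,0]]}'

```

```text
clock: 18.98
eef_pos: [0.5353, -0.2536, 0.0515]
orientation: [-180.0, -0.0, 66.3]
ft_force: [-0.8, -0.2, -1.6]
opening: 0.0549
clock: 19.4
eef_pos: [0.5354, -0.2536, 0.0499]
orientation: [180.0, -0.0, 66.3]
ft_force: [0.3, 0.2, -0.8]
opening: 0.0551
clock: 19.65
eef_pos: [0.5354, -0.2536, 0.0496]
orientation: [-180.0, -0.0, 66.3]
ft_force: [-0.2, 1.8, -0.7]
opening: 0.0551
```

```bash

python3 -m creep '{"dp":[[0,0,0.0003],[0,0,0],[0,0,0]],"delta_rot":[[0,0,0],[0,0,0],[0,0,0]]}'
python3 -m creep '{"dp":[[0,0,0.0003],[0,0,0],[0,0,0]],"delta_rot":[[0,0,0],[0,0,0],[0,0,0]]}'
python3 -m creep '{"dp":[[0,0,0.0002],[0,0,0],[0,0,0]],"delta_rot":[[0,0,0],[0,0,0],[0,0,0]]}'
python3 - <<'E'
from h import *
F=[grab_frame("scene")["img"].astype(np.float32) for _ in range(8)]
cv2.imwrite("pics/p6.png",np.clip(cv2.resize(np.mean(F,0)[150:215,260:340,::-1],None,fx=9,fy=9,interpolation=cv2.INTER_CUBIC)*1.5,0,255).astype(np.uint8))
E
```

```text
clock: 19.9
eef_pos: [0.5354, -0.2536, 0.0492]
orientation: [-180.0, -0.0, 66.3]
ft_force: [-0.6, -0.9, -1.0]
opening: 0.0551
clock: 20.15
eef_pos: [0.5354, -0.2537, 0.0492]
orientation: [180.0, -0.0, 66.3]
ft_force: [-1.3, 0.3, 1.2]
opening: 0.055
clock: 20.4
eef_pos: [0.5355, -0.2536, 0.0492]
orientation: [180.0, -0.0, 66.3]
ft_force: [-2.0, 2.0, 4.4]
opening: 0.0548
```

View pics/p6.png

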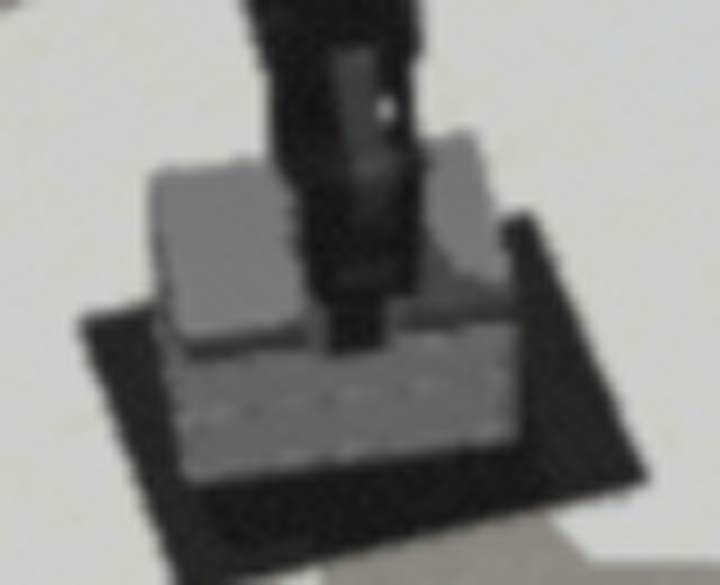

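The lid is seated at 4.4 N and its front corners line up with the pile: left about (180,350), right about (515,320). I'll release it and retreat.

```bash

python3 -m creep '{"dp":[[0,0,-0.0002],[0,0,0],[0,0,0]],"delta_rot":[[0,0,0],[0,0,0],[0,0,0]]}'
python3 -m creep '{"dp":[[0,0,0],[0,0,0],[0,0,0],[0,0,0],[0,0,0]],"delta_rot":[[0,0,0],[0,0,0],[0,0,0],[0,0,0],[0,0,0]]}' 100
python3 -m creep '{"dp":[[0,0,-0.005],[0,0,-0.015],[0,0,-0.03],[0,0,-0.03],[0,0,-0.03]],"delta_rot":[[0,0,0],[0,0,0],[0,0,0],[0,0,0],[0,0,0]]}'
python3 -m creep '{"dp":[[0.03,-0.015,-0.01],[0.03,-0.015,-0.01],[0.03,-0.015,-0.01],[0.03,-0.015,-0.01],[0.03,-0.015,-0.01]],"delta_rot":[[0,0,0],[0,0,0],[0,0,0],[0,0,0],[0,0,0]]}'
python3 -m creep '{"dp":[[0.03,-0.015,0],[0.03,-0.015,0],[0.03,-0.015,0],[0,0,0],[0,0,0]],"delta_rot":[[0,0,0],[0,0,0],[0,0,0],[0,0,0],[0,0,0]]}'
python3 - <<'E'
from h import *
F=[grab_frame("scene")["img"].astype(np.float32) for _ in range(8)]
f=grab_frame("top"); t=f["img"].astype(np.float32)
a=cv2.resize(np.mean(F,0)[150:215,260:340],None,fx=6,fy=6,interpolation=cv2.INTER_CUBIC)
b=cv2.resize(t[240:305,345:415],None,fx=6,fy=6,interpolation=cv2.INTER_CUBIC)[:390,:310]
cv2.imwrite("pics/p7.png",np.clip(np.hstack([a,b])[:,:,::-1]*1.5,0,255).astype(np.uint8))
E
```

```text
clock: 21.05
eef_pos: [0.5354, -0.2536, 0.0491]
orientation: [180.0, -0.0, 66.3]
ft_force: [-3.3, 1.9, 5.6]
opening: 0.0548
clock: 21.47
eef_pos: [0.5354, -0.2536, 0.0487]
orientation: [-180.0, -0.0, 66.3]
ft_force: [-0.2, -0.1, 0.1]
opening: 0.0854
clock: 21.88
eef_pos: [0.5352, -0.2535, 0.1605]
orientation: [-180.0, -0.0, 66.3]
ft_force: [-0.0, -0.5, 0.4]
opening: 0.0852
clock: 22.3
eef_pos: [0.5265, -0.0847, 0.21]
orientation: [180.0, -0.0, 66.3]
ft_force: [0.9, 1.1, -0.1]
opening: 0.0853
clock: 22.72
eef_pos: [0.5217, 0.0157, 0.2095]
orientation: [180.0, -0.0, 66.5]
ft_force: [-0.9, -0.4, -0.5]
opening: 0.0855
```

View pics/p7.png

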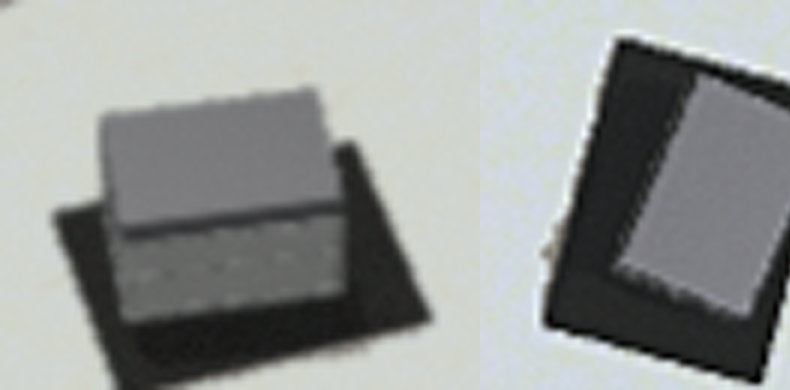

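```bash
python3 -c "
from plant import *; print(finish_job())"
```

```text
the job is handed in; nothing more can be done
None
```

The pile is finished and handed in at about 23 s of the 61 s allowed. The loose tray sits right way up on the bottom tray, and the lid lies flat on top. Both were lowered until they touched, at about 4–6 N, and then released, so neither was dropped.

- **Final picture:** the pile stands square on the mat, with the lid's edges in line with the trays in both the scene and top views. The gripper is open and well clear, and I never drove at the beaker, jar or spatula. I did not measure them or the bottom tray again at the end.
- **Middle tray:** after release, its measured centre was about 0.7 mm from where the bottom tray's centre was measured at the start, with yaw within about 0.3°.
- **Lid:** I moved it 1 mm along its length before setting it down, because the scene camera showed an offset. After release I checked it only by eye.
- **Disagreements:** the two cameras differed by about 3 mm on the pile's sideways position. I therefore lined things up within one camera's view and by the jaw centre. My first estimate of the lid's lengthwise position disagreed with the scene camera by about 1.2 mm, and I went with the camera.

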